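Put a brass weight away in its slide-top case

TASK

Put the larger of the two brass slotted weights into the open compartment of the wooden slide-top case, then slide the lid shut along its channel until it has ridden over the sprung ridge at the end and the ridge has clicked up into the notch under the lid. The ridge needs a firm push, but do not slam or jam the lid: keep its force on the case under 27 N. Leave everything else where it is.

Things in the scene. Friction and masses are not known exactly. Their poses are not given: they have to be found in the camera images.
- case: wooden case 230x114x35 mm, fixed; origin on the table; x -95 to +135, y -57 to +57 mm; +x is the way the lid closes. Open compartment x -20 to +58, y -45 to +45 mm, floor 5 mm, rim 24 mm above the table. Side grooves hold the lid with 1.5 mm play sideways, 1 mm up; their lips reach 35 mm. At the +x end a sprung ridge crosses the channel, behind it a metal end block stops the lid
- well (a point): point on the compartment's floor where the weight can be set down with the lid open, at x = +36 mm, y = 0, z = 5 mm of the case; axes as the case
- lid: flat wooden lid 189x101x6 mm, already in the channel, drawn open: its nose starts at x = 0 to +15 mm of the case. About 0.15 kg. Origin at the centre of its underside, 24 mm above the table; +x points to its nose. A grip bar stands on it across x: 12 mm thick (x), 44 mm long (y), 24 mm high. A notch under it, 26 to 38 mm behind the nose, takes the ridge. Sliding freely takes 1 to 2 N
- lid_grip (a point): centre of the top edge of the lid's grip bar, 30 mm above the lid's underside, 125 mm behind the nose; axes as the lid
- lid_nose (a point): middle of the lid's leading edge, at its underside; axes as the lid. End block and ridge are set together anywhere in a 22 mm range and are not measured: when home the nose touches the block or is within 1.5 mm of it, at x = +96 to +120 mm of the case. It meets the ridge 35 mm before that. The ridge resists a steady push with 6 to 12 N; the block does not give
- ridge (a joint): how far the sprung ridge is pressed down, m, noisy: 0 = fully up (before the lid reaches it, and again when the lid is home with the ridge in its notch), about 0.001 to 0.002 while the lid's nose rides over it
- large_weight: brass slotted weight, the large one, 32 mm across, 14 mm high, about 0.1 kg; origin at the centre of its underside, z up
- small_weight: brass slotted weight, the small one, 25 mm across, 12 mm high; origin at the centre of its underside. Not to be used
- spirit_level: small aluminium spirit level, 14x80x14 mm; bystander; origin at its underside
- stopwatch: round stopwatch, 76x53x14 mm; bystander; origin at its underside
- marker: pen-shaped marker, 17x135x16 mm; bystander; origin at its underside
- compass: round black pocket compass, 48 mm across, 12 mm high; bystander; origin at its underside
- magnet: bar magnet, 15x81x11 mm; bystander; origin at its underside
- eraser: eraser, 18x40x12 mm; bystander; origin at its underside
Mind the look-alikes: they are no part of the job. What is shaped like the large_weight but orange or turquoise is not meant.

How it is judged:
By the outcome, as a careful person would: the job done as asked, in the order asked, and still so for the second after the job is handed in, with the robot touching nothing.
It also fails if it takes over 53 s, if anything falls off the work surface, if the arm or the gripper's body presses on something with over 40 N, if the wrist force passes 120 N, or if a joint passes its speed limit or range.

ROBOT

A 6-joint arm with a two-finger parallel gripper is mounted at the origin on a cart in front of the work surface, level with it; the furniture and walls round the work are solid. World frame = base frame: x ahead of the robot, y to its left, z up, the work surface at z = 0. Lengths are in m, angles in rad, forces in N, time in s.
With the tool pointing down it reaches from about 0.3 to 0.775 m from the base axis. Payload 14.6 kg.
Tool frame: the origin (TCP) lies at the very end of the fingers, on their centre line; the grasp point (between the pads) lies 19 mm behind it; y points along the fingers, x is the direction in which the jaws open and shut, and the axes are right-handed (so a half turn about y gives the same grasp; the last joint's range is limited). The gripper opens to 94 mm and grips with 3 to 60 N. Pads are 16 mm wide; open, the fingers measure 119 mm over their backs; the gripper's body (75 mm by 177 mm) begins 78 mm behind the grasp point.
Start: joints at [1.126, 0.3, 1.521, -0, 1.321, -0.067], TCP at [0.203, 0.511, 0.205] pointing down, gripper open.
Joint ranges: [-3.03, 3.03], [-0.79, 2.21], [0.23, 2.52], [-1.04, 4.18], [0, 3.07], [-2.55, 2.55]. Speed limits (rad/s): [2.22, 2.22, 2.57, 3.14, 3.14, 3.14].

INTERFACE

Orientations are given as [roll, pitch, yaw] about the fixed x, y, z axes, in that order (R = Rz(yaw) Ry(pitch) Rx(roll)).
In Python, from station import get_obs, cams, hand_in gives the robot as it stands. The module is installed in compiled form; this text tells all that it offers.
- The arm moves only by the tool step_arm, never from a script. Its argument "plan" is a list of rows, each an object with "grip": the closure, from -1 (fully open) to 1 (shut), so that 0 is half open; "slide": the shift along the tool's x, y, z in m, a list of three; "spin": the turn about the tool's y in degrees. A call has 1 to 20 rows; each row shifts and turns the commanded pose from where the row before left it, along the tool's axes as they then stand; what a row does not reach is not made up. A row lasts 1/12 s, in which the tool goes at most 41.7 mm and 7.16 degrees, less where a joint would pass 70% of its speed; a pose out of reach is approached as far as the arm can. A call is refused whole if a number of a shift passes 0.0417 or a number of a turn 7.16, either way. A call with a gripper value outside its range is refused whole. The fingers move at their own pace and stop on an object; "force" is the grip in N (left out, the last holds). Time passes only in rows, so rows that do not move let the fingers close. It gives the time, the measured TCP pose, the force and the opening at its end, in the units of the state.
- get_obs(): the state, without advancing time (a new reading comes with each control period).
- cams.camera(name): name is "side" or "top" or "wrist"; returns the picture (400x640x3 uint8, blue, green, red); there is no depth.
- cams.calibration(name): a dict with "K" (3x3 intrinsics, pixels), "T" (4x4, takes a point from camera to world coordinates). Camera axes: x right, y up, looking along -z (the intrinsics and any distortion apply to the point x, -y, -z); pixel columns grow to the right and rows downward; lengths in m; the calibration is good to about 2 mm. A picture is of the moment at which its call begins: read the wrist's pose just before it. calibration takes no time and is no camera call; for the wrist camera it gives the pose at the moment of the call.
- hand_in(): hands the job in, once; it reports no verdict.
The state is a dict: "time_s": time; "qpos": joint angles; "joint_vel": joint speeds; "tau": joint torques, N m; "ee_pos": TCP position; "eef_rot": TCP orientation; "force": force on the tool from outside, world axes, zero at the start; "moment": the same for the moment, N m; "grip_width": finger opening in m.
Only numpy, scipy, OpenCV 4.12 (cv2) and the standard library are available. Lean on these libraries where they do the work, as an engineer would, in place of code of your own. Each camera call takes 0.05 s, during which the arm holds its last target.

## Working session

There is one attempt and no reset: what is moved stays moved. The work goes in short steps, Python scripts to look and compute and a tool call to move; the robot and the scene stay as the last step left them, time stands still between calls to the robot, and variables do not carry over. Pictures are saved under pics/ and viewed, and the job is handed in when it is done.

Besides the shell and the picture viewer there is one more tool, called after "Call:" as name([rows], argument=value, ...), one row to a line, values as JSON. step_arm: Moves the arm, as the interface text tells. Its arguments: {"type":"object","properties":{"plan":{"type":"array","items":{"type":"object","properties":{"grip":{"type":"number"},"slide":{"type":"array","items":{"type":"number"}},"spin":{"type":"number"}}}},"force":{"type":"number"}},"required":["plan"]}

```bash
mkdir -p pics
python3 - <<'E'
from station import get_obs,cams
import cv2,numpy as np
np.set_printoptions(precision=4,suppress=True)
o=get_obs()
for k,v in o.items(): print(k,np.array(v))
for n in ["top","side","wrist"]:
    c=cams.calibration(n); print(n,c["K"],c["T"],[k for k in c if k not in "KT"])
    cv2.imwrite(f"pics/{n}0.png",cams.camera(n))
E
```

```text
time_s 0.0
qpos [ 1.1264  0.3005  1.5216  0.      1.3207 -0.0666]
joint_vel [ 0.0007  0.0002 -0.0013 -0.001   0.0012 -0.0004]
tau [  0.0006 -53.1811 -35.2737   0.0708   0.0243  -0.0001]
ee_pos [0.2028 0.511  0.2049]
eef_rot [-1.5707  0.0012  1.193 ]
force [ 0.8738 -0.0267  0.2875]
moment [0.0249 0.0211 0.0186]
grip_width 0.0941097962689425
top [[467.7465   0.     320.6435]
 [  0.     467.7465 196.0329]
 [  0.       0.       1.    ]] [[ 0.0273  0.9911 -0.1307  0.3875]
 [-0.9996  0.0262 -0.0105  0.0074]
 [-0.0069  0.1309  0.9914  1.4693]
 [ 0.      0.      0.      1.    ]] []
side [[412.9647   0.     326.2833]
 [  0.     412.9647 202.456 ]
 [  0.       0.       1.    ]] [[ 0.992   0.0627 -0.11    0.441 ]
 [-0.1265  0.4673 -0.875  -0.9378]
 [-0.0034  0.8819  0.4715  0.5822]
 [ 0.      0.      0.      1.    ]] []
wrist [[308.8246   0.     322.7729]
 [  0.     308.8246 200.1672]
 [  0.       0.       1.    ]] [[ 0.3685 -0.8969 -0.2444  0.1329]
 [ 0.9296  0.3556  0.0968  0.5396]
 [ 0.0001 -0.2629  0.9648  0.3837]
 [ 0.      0.      0.      1.    ]] []
```

View pics/top0.png

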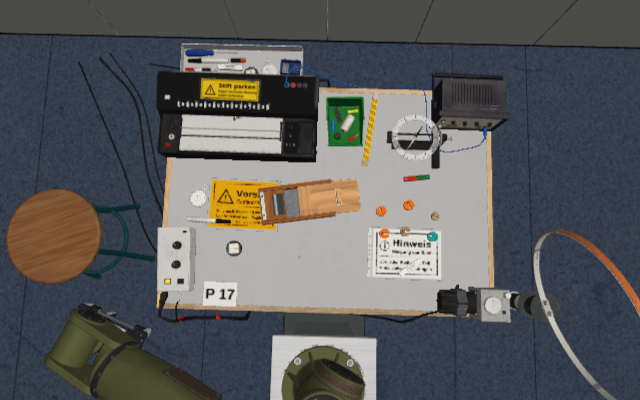

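View pics/side0.png

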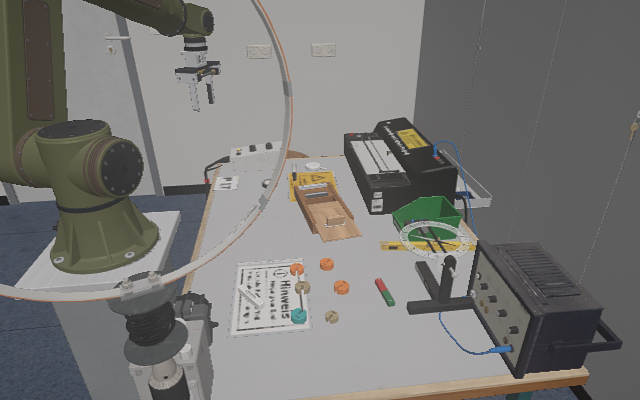

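View pics/wrist0.png

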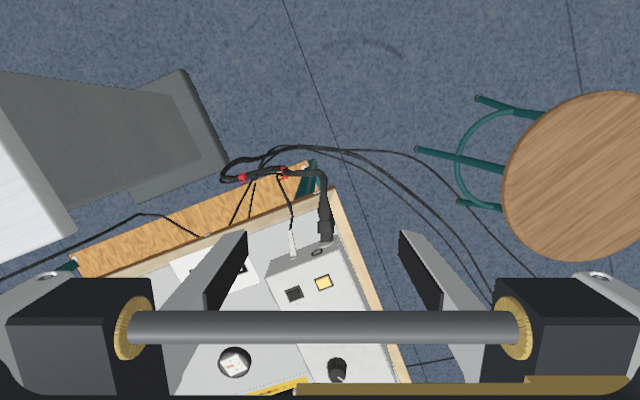

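The top view shows the case at about (290,203), with the lid drawn out to the right and its grip bar at (338,197). Brass weights sit at about (405,231) and (435,216) among orange and turquoise decoys. I'll zoom in.

```bash
cat > h.py <<'E'
import numpy as np,cv2
from scipy.spatial.transform import Rotation as Rn
from station import get_obs,cams
np.set_printoptions(precision=4,suppress=True)
def ray(c,u,v):
    K=np.array(c["K"]);T=np.array(c["T"])
    d=np.array([(u-K[0,2])/K[0,0],-(v-K[1,2])/K[1,1],-1.])
    return T[:3,3],T[:3,:3]@d
def onz(c,u,v,z):
    o,d=ray(c,u,v); return o+d*(z-o[2])/d[2]
def proj(c,p):
    K=np.array(c["K"]);T=np.array(c["T"])
    q=T[:3,:3].T@(np.array(p)-T[:3,3]); return K[0,2]-K[0,0]*q[0]/q[2], K[1,2]+K[1,1]*q[1]/q[2]
E
python3 - <<'E'
from h import *
t=cv2.imread("pics/top0.png"); 
def crop(im,x,y,w,h,s,n): cv2.imwrite(n,cv2.resize(im[y:y+h,x:x+w],None,fx=s,fy=s,interpolation=cv2.INTER_CUBIC))
crop(t,245,160,130,85,6,"pics/t_case.png")
crop(t,360,165,100,75,7,"pics/t_w.png")
s=cv2.imread("pics/side0.png")
crop(s,270,170,130,90,6,"pics/s_case.png")
crop(s,270,240,130,90,6,"pics/s_w.png")
c=cams.calibration("top")
for n,u,v in [("A",405,231),("B",435,216),("grip",338,197)]: print(n,onz(c,u,v,.014))
E
```

```text
A [ 0.4768 -0.242   0.014 ]
B [ 0.526  -0.3351  0.014 ]
grip [ 0.5777 -0.0318  0.014 ]
```

View pics/t_case.png

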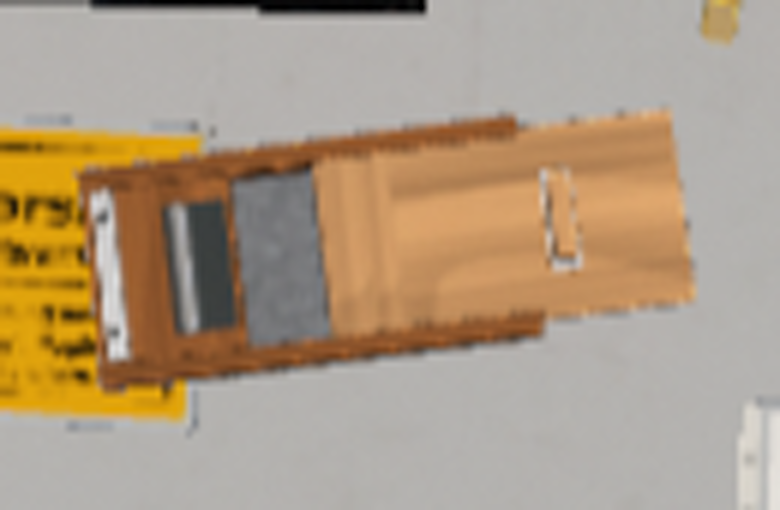

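View pics/t_w.png

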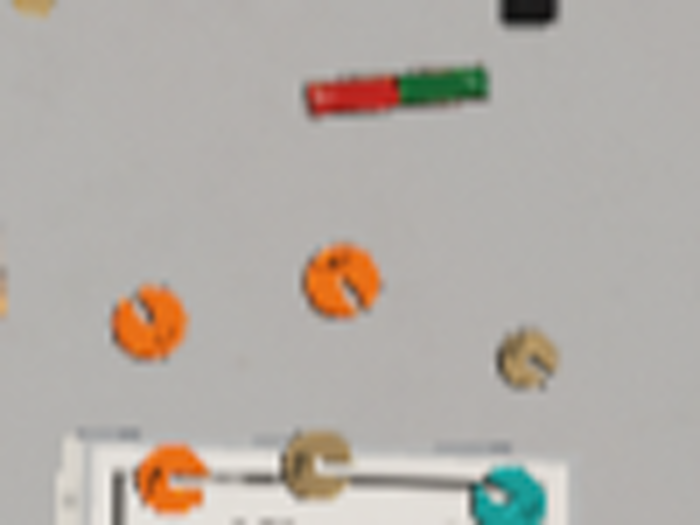

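View pics/s_case.png

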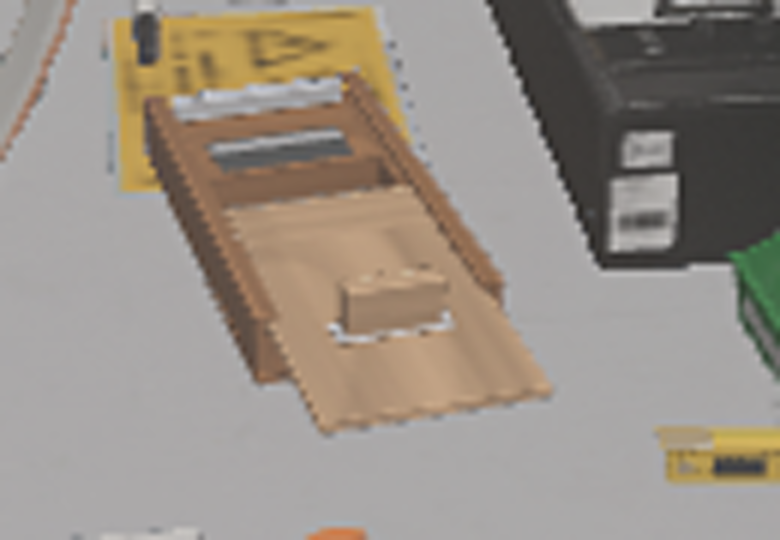

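View pics/s_w.png

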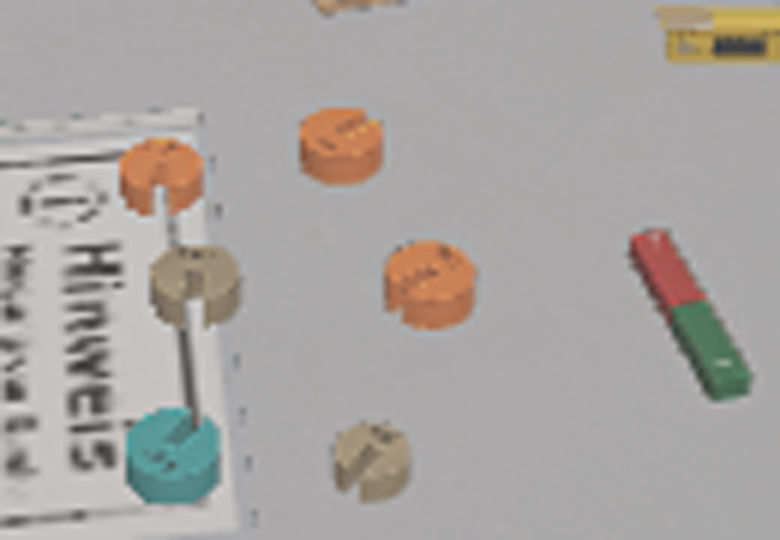

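Run:
```python
from h import *
c=cams.calibration("top")
W=onz(c,360+318/7,165+465/7,.014);print("weight",W)
C=[onz(c,245+x/6,160+y/6,.035) for x,y in [(80,173),(103,388),(545,335),(517,118)]]
print(np.array(C)); 
ax=(C[0]-C[3]+C[1]-C[2]);print("case yaw",np.arctan2(ax[1],ax[0]),np.linalg.norm(C[0]-C[3]),np.linalg.norm(C[0]-C[1]))
ctr=sum(C)/4; y=np.arctan2(ax[1],ax[0]); print("origin",ctr-0.02*np.array([np.cos(y),np.sin(y),0]))
# corners of laminator, at z 0.08..
print("lam", onz(c,317,160,0.0),onz(c,317,160,0.1))
w=cams.calibration("wrist"); o=get_obs()
T=w["T"]; R=Rn.from_euler("xyz",o["eef_rot"]).as_matrix()
print("cam in tool", R.T@(T[:3,3]-o["ee_pos"])); print(R.T@T[:3,:3])
for dz in [0,.1,.2,.3]: print(dz,proj(w,np.array(o["ee_pos"])-[0,0,dz]))
```

```text
weight [ 0.4755 -0.2433  0.014 ]
[[ 0.5939  0.2164  0.035 ]
 [ 0.4831  0.1996  0.035 ]
 [ 0.5164 -0.0258  0.035 ]
 [ 0.6287 -0.0087  0.035 ]]
case yaw 1.7204830233059334 0.22780075733323565 0.11208097292160336
origin [0.5585 0.0756 0.035 ]
lam [0.6971 0.0377 0.    ] [0.6761 0.0357 0.1   ]
cam in tool [ 0.0006 -0.1788  0.0755]
[[ 1.     -0.     -0.0012]
 [-0.0011  0.2629 -0.9648]
 [ 0.0003  0.9648  0.2629]]
0 (np.float64(321.48914006497967), np.float64(241.6399367000502))
0.1 (np.float64(321.88854600653934), np.float64(199.67671581273083))
0.2 (np.float64(322.0879185227171), np.float64(178.72982428038134))
0.3 (np.float64(322.20743649685784), np.float64(166.17277735891957))
```

Call:
step_arm([
  {"grip":-0.2,"slide":[-0.0222,0.0017,-0.0197]},
  {"slide":[-0.0222,0.0017,-0.0197]},
  {"slide":[-0.0222,0.0017,-0.0197]},
  {"slide":[-0.0222,0.0017,-0.0197]},
  {"slide":[-0.0222,0.0017,-0.0197]},
  {"slide":[-0.0222,0.0017,-0.0197]},
  {"slide":[-0.0222,0.0017,-0.0197]},
  {"slide":[-0.0222,0.0017,-0.0197]},
  {"slide":[-0.0222,0.0017,-0.0197]},
  {"slide":[-0.0222,0.0017,-0.0197]},
  {"slide":[-0.0222,0.0017,-0.0197]},
  {"slide":[-0.0222,0.0017,-0.0197]},
  {"slide":[-0.0222,0.0017,-0.0197]},
  {"slide":[-0.0222,0.0017,-0.0197]},
  {"slide":[-0.0222,0.0017,-0.0197]},
  {"slide":[-0.0222,0.0017,-0.0197]},
  {"slide":[-0.0222,0.0017,-0.0197]},
  {"slide":[-0.0222,0.0017,-0.0197]},
  {"slide":[-0.0222,0.0017,-0.0197]},
  {"slide":[-0.0222,0.0017,-0.0197]},
])

```text
schema error: expected keys grip, slide, spin
```

Call:
step_arm([
  {"slide":[-0.0222,0.0017,-0.0197]},
  {"slide":[-0.0222,0.0017,-0.0197]},
  {"slide":[-0.0222,0.0017,-0.0197]},
  {"slide":[-0.0222,0.0017,-0.0197]},
  {"slide":[-0.0222,0.0017,-0.0197]},
  {"slide":[-0.0222,0.0017,-0.0197]},
  {"slide":[-0.0222,0.0017,-0.0197]},
  {"spin":6.64},
  {"spin":6.64},
  {"spin":6.64},
  {"spin":6.64},
  {"spin":6.64},
  {"spin":6.64},
  {"spin":6.64},
  {"spin":6.64},
  {"spin":6.64},
  {"spin":0},
])

```text
schema error: expected keys grip, slide, spin
```

Call:
step_arm([
  {"grip":-0.2,"slide":[-0.0222,0.0017,-0.0197],"spin":0},
  {"grip":-0.2,"slide":[-0.0222,0.0017,-0.0197],"spin":0},
  {"grip":-0.2,"slide":[-0.0222,0.0017,-0.0197],"spin":0},
  {"grip":-0.2,"slide":[-0.0222,0.0017,-0.0197],"spin":0},
  {"grip":-0.2,"slide":[-0.0222,0.0017,-0.0197],"spin":0},
  {"grip":-0.2,"slide":[-0.0222,0.0017,-0.0197],"spin":0},
  {"grip":-0.2,"slide":[-0.0222,0.0017,-0.0197],"spin":0},
  {"grip":-0.2,"slide":[-0.0222,0.0017,-0.0197],"spin":0},
  {"grip":-0.2,"slide":[-0.0222,0.0017,-0.0197],"spin":0},
  {"grip":-0.2,"slide":[-0.0222,0.0017,-0.0197],"spin":0},
  {"grip":-0.2,"slide":[-0.0222,0.0017,-0.0197],"spin":0},
  {"grip":-0.2,"slide":[-0.0222,0.0017,-0.0197],"spin":0},
  {"grip":-0.2,"slide":[-0.0222,0.0017,-0.0197],"spin":0},
  {"grip":-0.2,"slide":[-0.0222,0.0017,-0.0197],"spin":0},
  {"grip":-0.2,"slide":[-0.0222,0.0017,-0.0197],"spin":0},
  {"grip":-0.2,"slide":[-0.0222,0.0017,-0.0197],"spin":0},
  {"grip":-0.2,"slide":[-0.0222,0.0017,-0.0197],"spin":0},
  {"grip":-0.2,"slide":[-0.0222,0.0017,-0.0197],"spin":0},
  {"grip":-0.2,"slide":[-0.0222,0.0017,-0.0197],"spin":0},
  {"grip":-0.2,"slide":[-0.0222,0.0017,-0.0197],"spin":0},
])

```text
time_s: 1.82
ee_pos: [0.4055, -0.0484, 0.1713]
eef_rot: [-1.571, -0.0, 1.193]
force: [0.2, 0.2, -0.6]
grip_width: 0.0567
```

Call:
step_arm([
  {"grip":-0.2,"slide":[-0.0222,0.0017,-0.0197],"spin":0},
  {"grip":-0.2,"slide":[-0.0222,0.0017,-0.0197],"spin":0},
  {"grip":-0.2,"slide":[-0.0222,0.0017,-0.0197],"spin":0},
  {"grip":-0.2,"slide":[-0.0222,0.0017,-0.0197],"spin":0},
  {"grip":-0.2,"slide":[-0.0222,0.0017,-0.0197],"spin":0},
  {"grip":-0.2,"slide":[-0.0222,0.0017,-0.0197],"spin":0},
  {"grip":-0.2,"slide":[-0.0222,0.0017,-0.0197],"spin":0},
  {"grip":-0.2,"slide":[0,0,0],"spin":6.64},
  {"grip":-0.2,"slide":[0,0,0],"spin":6.64},
  {"grip":-0.2,"slide":[0,0,0],"spin":6.64},
  {"grip":-0.2,"slide":[0,0,0],"spin":6.64},
  {"grip":-0.2,"slide":[0,0,0],"spin":6.64},
  {"grip":-0.2,"slide":[0,0,0],"spin":6.64},
  {"grip":-0.2,"slide":[0,0,0],"spin":6.64},
  {"grip":-0.2,"slide":[0,0,0],"spin":6.64},
  {"grip":-0.2,"slide":[0,0,0],"spin":6.64},
  {"grip":-0.2,"slide":[0,0,0],"spin":0},
])

```text
time_s: 3.23
ee_pos: [0.4761, -0.2421, 0.1594]
eef_rot: [-1.571, 0.0, 0.144]
force: [-0.7, -0.4, 0.1]
grip_width: 0.0562
```

Run:
```python
from h import *
o=get_obs();c=cams.calibration("wrist");im=cams.camera("wrist");cv2.imwrite("pics/w1.png",im)
np.savez("w1.npz",T=c["T"],K=c["K"],p=o["ee_pos"],r=o["eef_rot"])
h=cv2.cvtColor(im,cv2.COLOR_BGR2HSV)
m=cv2.inRange(h,(10,60,60),(28,190,230))
cs,_=cv2.findContours(m,cv2.RETR_EXTERNAL,cv2.CHAIN_APPROX_NONE)
for k in cs:
    if cv2.contourArea(k)>150:
        (u,v),r=cv2.minEnclosingCircle(k); print(u,v,r,cv2.contourArea(k),onz(c,u,v,.012))
```

```text
383.5 393.5 175.50082397460938 4719.5 [ 0.5963 -0.5035  0.012 ]
440.5 327.5 32.16374206542969 733.5 [ 0.646  -0.3937  0.012 ]
205.0 327.5 32.26850509643555 725.5 [ 0.359  -0.4355  0.012 ]
353.5 271.0 11.10190200805664 320.0 [ 0.5269 -0.3333  0.012 ]
394.75531005859375 208.9042510986328 15.55594253540039 569.0 [ 0.559  -0.2522  0.012 ]
322.7901916503906 189.4330291748047 14.785741806030273 517.5 [ 0.4773 -0.2418  0.012 ]
323.9470520019531 129.25294494628906 15.782327651977539 601.5 [ 0.4693 -0.1787  0.012 ]
391.9534912109375 127.79069519042969 16.493206024169922 674.0 [ 0.5384 -0.1672  0.012 ]
586.0 119.0 55.97330856323242 2176.0 [ 0.7328 -0.13    0.012 ]
95.0 70.0 43.18574523925781 421.5 [ 0.2387 -0.155   0.012 ]
469.5 28.5 65.07313537597656 6307.5 [ 0.5927 -0.0663  0.012 ]
```

View pics/w1.png

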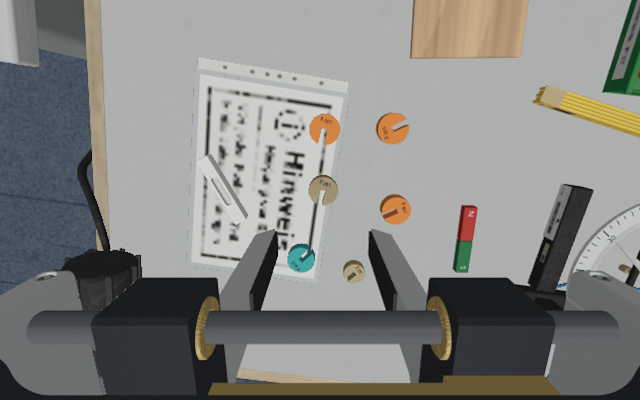

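The large brass weight is at (323,189) with radius about 15 px, versus 11 px for the small one at (354,271). The gripper is centred over the large one, so I'm descending.

Call:
step_arm([
  {"grip":-0.2,"slide":[0.001,0.025,0],"spin":0},
  {"grip":-0.2,"slide":[0,0.025,0],"spin":0},
  {"grip":-0.2,"slide":[0,0.025,0],"spin":0},
  {"grip":-0.2,"slide":[0,0.025,0],"spin":0},
  {"grip":-0.2,"slide":[0,0.02,0],"spin":0},
  {"grip":-0.2,"slide":[0,0.015,0],"spin":0},
  {"grip":-0.2,"slide":[0,0.012,0],"spin":0},
  {"grip":-0.2,"slide":[0,0.008,0],"spin":0},
  {"grip":-0.2,"slide":[0,0.0,0],"spin":0},
  {"grip":-0.2,"slide":[0,0.0,0],"spin":0},
])

```text
time_s: 4.12
ee_pos: [0.4773, -0.2421, 0.0048]
eef_rot: [-1.571, -0.0, 0.151]
force: [-0.8, 1.2, -0.2]
grip_width: 0.0563
```

Call:
step_arm([
  {"grip":-0.2,"slide":[0,0.002,0],"spin":0},
  {"grip":0.6,"slide":[0,0,0],"spin":0},
  {"grip":0.6,"slide":[0,0,0],"spin":0},
  {"grip":0.6,"slide":[0,0,0],"spin":0},
  {"grip":0.6,"slide":[0,0,0],"spin":0},
  {"grip":0.6,"slide":[0,0,0],"spin":0},
  {"grip":0.6,"slide":[0,0,0],"spin":0},
], force=25)

```text
time_s: 4.7
ee_pos: [0.4773, -0.2421, 0.0028]
eef_rot: [-1.571, -0.0, 0.15]
force: [-1.3, 0.5, 2.8]
grip_width: 0.0308
```

Call:
step_arm([
  {"grip":0.6,"slide":[0,-0.012,0],"spin":0},
  {"grip":0.6,"slide":[0,-0.025,0],"spin":0},
  {"grip":0.6,"slide":[0,-0.03,0],"spin":0},
  {"grip":0.6,"slide":[0,-0.03,0],"spin":0},
  {"grip":0.6,"slide":[0,-0.03,0],"spin":0},
  {"grip":0.6,"slide":[0,-0.025,0],"spin":0},
  {"grip":0.6,"slide":[0.0091,0,0.0241],"spin":0},
  {"grip":0.6,"slide":[0.0091,0,0.0241],"spin":0},
  {"grip":0.6,"slide":[0.0091,0,0.0241],"spin":0},
  {"grip":0.6,"slide":[0.0091,0,0.0241],"spin":0},
  {"grip":0.6,"slide":[0.0091,0,0.0241],"spin":0},
  {"grip":0.6,"slide":[0.0091,0,0.0241],"spin":0},
  {"grip":0.6,"slide":[0.0091,0,0.0241],"spin":0},
  {"grip":0.6,"slide":[0.0091,0,0.0241],"spin":0},
  {"grip":0.6,"slide":[0.0091,0,0.0241],"spin":0},
  {"grip":0.6,"slide":[0.0091,0,0.0241],"spin":0},
  {"grip":0.6,"slide":[0.0091,0,0.0241],"spin":0},
  {"grip":0.6,"slide":[0.0091,0,0.0241],"spin":0},
  {"grip":0.6,"slide":[0.0091,0,0.0241],"spin":0},
  {"grip":0.6,"slide":[0.0091,0,0.0241],"spin":0},
])

```text
time_s: 6.37
ee_pos: [0.5526, 0.112, 0.1553]
eef_rot: [-1.571, -0.0, 0.15]
force: [0.4, -0.4, -1.3]
grip_width: 0.0306
```

Call:
step_arm([
  {"grip":0.6,"slide":[0,0,0],"spin":0},
  {"grip":0.6,"slide":[0,0,0],"spin":0},
])

```text
time_s: 6.53
ee_pos: [0.5525, 0.1116, 0.155]
eef_rot: [-1.571, 0.0, 0.152]
force: [0.0, -0.5, -1.5]
grip_width: 0.0307
```

Run:
```python
from h import *
o=get_obs();c=cams.calibration("wrist");im=cams.camera("wrist");cv2.imwrite("pics/w2.png",im)
np.savez("w2.npz",T=c["T"],K=c["K"],p=o["ee_pos"],r=o["eef_rot"])
print(o["ee_pos"],o["eef_rot"],o["grip_width"])
```

```text
[0.5525 0.1116 0.155 ] [-1.5708  0.0001  0.152 ] 0.030715180154783903
```

View pics/w2.png

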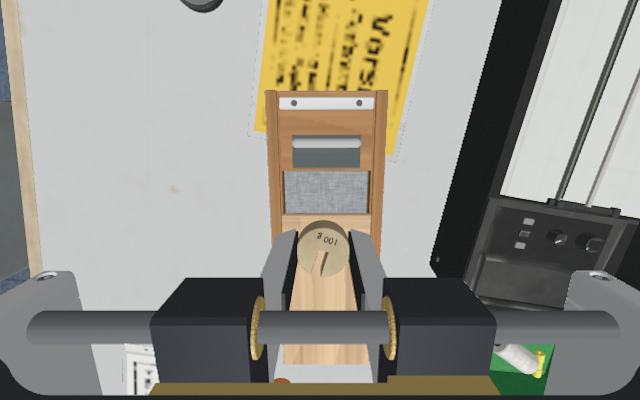

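Run:
```python
from h import *
im=cv2.imread("pics/w2.png")
cv2.imwrite("pics/w2c.png",cv2.resize(im[80:270,240:410],None,fx=4,fy=3,interpolation=cv2.INTER_CUBIC)[:600])
```

```text
(no output)
```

View pics/w2c.png

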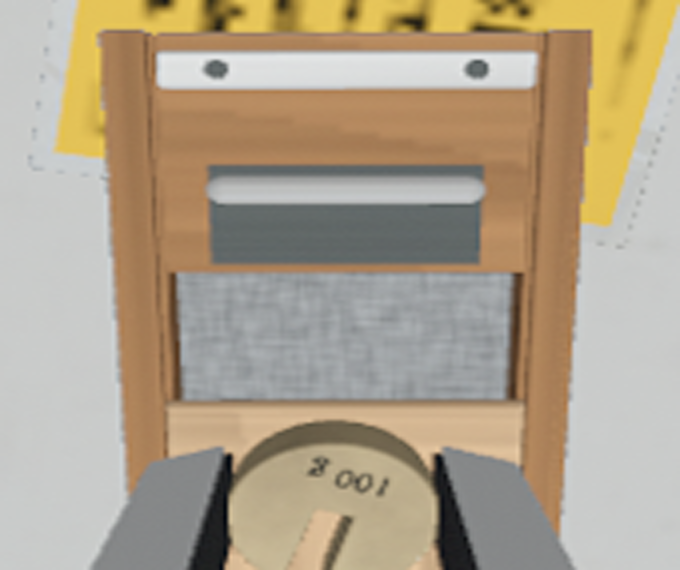

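Run:
```python
from h import *
c=dict(np.load("w2.npz"));
P=lambda x,y,z: onz(c,240+x/4,80+y/3,z)
L,R=P(98,30,.035),P(592,30,.035); print(L,R,np.linalg.norm(L-R))
yaw=1.7205
RL,RR=P(172,271,.024),P(523,271,.024);print("rim",RL,RR,np.linalg.norm(RL-RR))
for a,b in [(L,R),(RL,RR)]:
    d=b-a; print("yaw",np.arctan2(d[1],d[0])+np.pi/2)
yaw=1.7205
ex=np.array([np.cos(yaw),np.sin(yaw)])
mo=(L+R)[:2]/2-0.135*ex; mr=(RL+RR)[:2]/2-0.058*ex
print("origin from corners",mo,"from rim",mr)
for o in (mo,mr,(mo+mr)/2):
  print("well",o+.036*ex)
  f=lambda p:[(p[:2]-o)@ex,(p[:2]-o)@[-ex[1],ex[0]]]
  print("nose",f(P(345,402,.030)),"nose bottom",f(P(345,402,.024)),"ridge",f(P(345,190,.025)),"block",f(P(345,86,.028)),"tcp",f(c["p"]),"slab L",f(P(150,300,.035)),f(P(530,300,.035)))
```

```text
[0.486  0.2022 0.035 ] [0.5976 0.2194 0.035 ] 0.1128552223455006
rim [0.5104 0.1291 0.024 ] [0.5982 0.1426 0.024 ] 0.0888607206206736
yaw 1.7231547643425371
yaw 1.7230232387118152
origin from corners [0.5619 0.0773] from rim [0.563  0.0785]
well [0.5566 0.1129]
nose [np.float64(0.014542591874153434), np.float64(-0.0007214866661355669)] nose bottom [np.float64(0.012621818126801862), np.float64(-0.0008005491616089864)] ridge [np.float64(0.08607085916982224), np.float64(-0.0003805244830984203)] block [np.float64(0.1188019338613525), np.float64(-0.00016423923217413422)] tcp [np.float64(0.035311012446260864), np.float64(0.004218771149393316)] slab L [np.float64(0.05114613079408256), np.float64(0.04754676982618613)] [np.float64(0.051380608630972), np.float64(-0.04601282754452239)]
well [0.5576 0.1141]
nose [np.float64(0.013536140547780061), np.float64(0.00045730061590570356)] nose bottom [np.float64(0.011615366800428491), np.float64(0.0003782381204322838)] ridge [np.float64(0.08506440784344886), np.float64(0.0007982627989428506)] block [np.float64(0.11779548253497912), np.float64(0.0010145480498671348)] tcp [np.float64(0.03430456111988749), np.float64(0.005397558431434585)] slab L [np.float64(0.05013967946770919), np.float64(0.0487255571082274)] [np.float64(0.05037415730459862), np.float64(-0.04483404026248112)]
well [0.5571 0.1135]
nose [np.float64(0.014039366210966756), np.float64(-0.00013209302511493271)] nose bottom [np.float64(0.012118592463615184), np.float64(-0.00021115552058835222)] ridge [np.float64(0.08556763350663556), np.float64(0.0002088691579222132)] block [np.float64(0.11829870819816582), np.float64(0.00042515440884650105)] tcp [np.float64(0.03480778678307419), np.float64(0.00480816479041395)] slab L [np.float64(0.05064290513089588), np.float64(0.04813616346720676)] [np.float64(0.050877382967785316), np.float64(-0.04542343390350175)]
```

Call:
step_arm([
  {"grip":0.6,"slide":[0.0045,0.015,0.001],"spin":0},
  {"grip":0.6,"slide":[0,0.02,0],"spin":0},
  {"grip":0.6,"slide":[0,0.02,0],"spin":0},
  {"grip":0.6,"slide":[0,0.02,0],"spin":0},
  {"grip":0.6,"slide":[0,0.015,0],"spin":0},
  {"grip":0.6,"slide":[0,0.01,0],"spin":0},
  {"grip":0.6,"slide":[0,0,0],"spin":0},
  {"grip":0.6,"slide":[0,0,0],"spin":0},
])

```text
time_s: 7.25
ee_pos: [0.5571, 0.1118, 0.055]
eef_rot: [-1.571, 0.0, 0.149]
force: [-0.4, 0.4, -0.0]
grip_width: 0.0304
```

Run:
```python
from h import *
o=get_obs();im=cams.camera("wrist");s=cams.camera("side")
cv2.imwrite("pics/w3.png",im)
cv2.imwrite("pics/s3.png",cv2.resize(s[150:250,260:390],None,fx=5,fy=5))
print(o["ee_pos"],o["force"])
```

```text
[0.5571 0.1118 0.055 ] [-0.3747  0.4211 -0.0055]
```

View pics/w3.png

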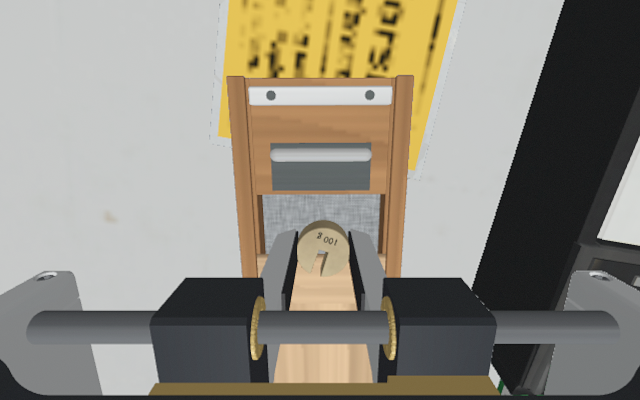

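View pics/s3.png

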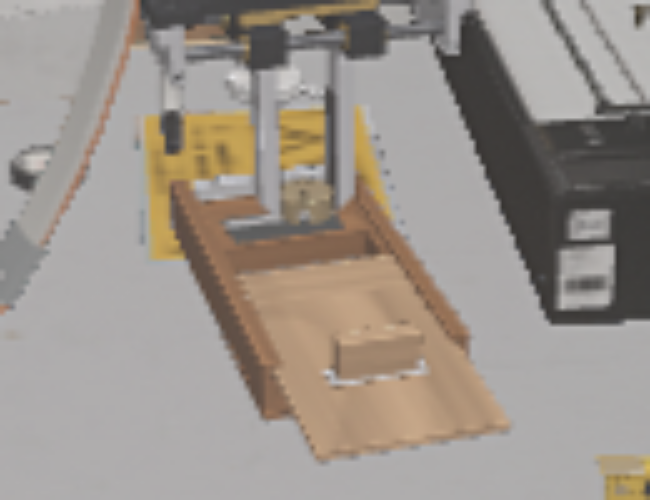

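Call:
step_arm([
  {"grip":0.6,"slide":[0,0.01,0.0015],"spin":0},
  {"grip":0.6,"slide":[0,0.01,0],"spin":0},
  {"grip":0.6,"slide":[0,0.01,0],"spin":0},
  {"grip":0.6,"slide":[0,0.008,0],"spin":0},
  {"grip":0.6,"slide":[0,0.005,0],"spin":0},
  {"grip":0.6,"slide":[0,0.002,0],"spin":0},
  {"grip":0.6,"slide":[0,0,0],"spin":0},
])

```text
time_s: 7.93
ee_pos: [0.5565, 0.1138, 0.0089]
eef_rot: [-1.571, 0.001, 0.15]
force: [0.5, -0.4, -1.1]
grip_width: 0.0304
```

Call:
step_arm([
  {"grip":0.6,"slide":[0,0.001,0],"spin":0},
  {"grip":0.6,"slide":[0,0.0,0],"spin":0},
  {"grip":0.1,"slide":[0,0,0],"spin":0},
  {"grip":0.1,"slide":[0,0,0],"spin":0},
  {"grip":0.1,"slide":[0,0,0],"spin":0},
  {"grip":0.1,"slide":[0,-0.01,0],"spin":0},
  {"grip":0.1,"slide":[0,-0.025,0],"spin":0},
  {"grip":0.1,"slide":[0,-0.035,0],"spin":0},
  {"grip":0.1,"slide":[0,-0.035,0],"spin":0},
  {"grip":0.1,"slide":[0,-0.03,0],"spin":0},
  {"grip":0.1,"slide":[0,0,0],"spin":0},
  {"grip":0.1,"slide":[0,0,0],"spin":0},
])

```text
time_s: 8.93
ee_pos: [0.5575, 0.1139, 0.1458]
eef_rot: [-1.571, -0.004, 0.15]
force: [0.2, 0.6, -0.9]
grip_width: 0.0423
```

Run:
```python
from h import *
o=get_obs();c=cams.calibration("wrist");im=cams.camera("wrist")
cv2.imwrite("pics/w4.png",im); np.savez("w4.npz",T=c["T"],K=c["K"],p=o["ee_pos"],r=o["eef_rot"])
print(o["ee_pos"],o["force"],o["grip_width"])
```

```text
[0.5575 0.1139 0.1458] [ 0.2457  0.6104 -0.9095] 0.04226744902425872
```

View pics/w4.png

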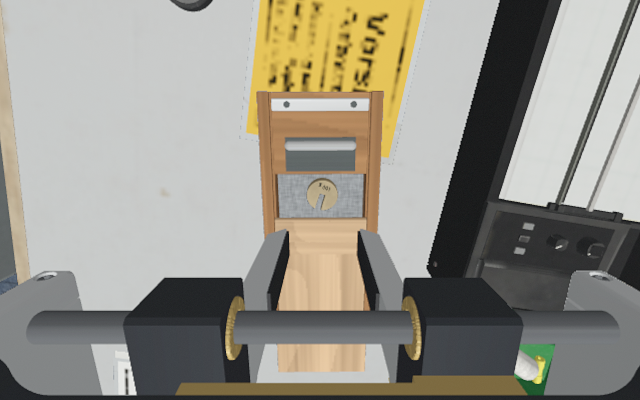

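The weight is flat on the compartment floor at (322,194), clear of the lid nose at row 219. I'm moving behind the grip bar with the fingers shut, ready to push.

Call:
step_arm([
  {"grip":0.5,"slide":[0,0,-0.0186],"spin":0},
  {"grip":1,"slide":[0,0,-0.0186],"spin":0},
  {"grip":1,"slide":[0,0,-0.0186],"spin":0},
  {"grip":1,"slide":[0,0,-0.0186],"spin":0},
  {"grip":1,"slide":[0,0,-0.0186],"spin":0},
  {"grip":1,"slide":[0,0,-0.0186],"spin":0},
  {"grip":1,"slide":[0,0,-0.0186],"spin":0},
  {"grip":1,"slide":[0,0,-0.0186],"spin":0},
  {"grip":1,"slide":[0,0,-0.0186],"spin":0},
  {"grip":1,"slide":[0,0,-0.0186],"spin":0},
  {"grip":1,"slide":[0,0,0],"spin":0},
  {"grip":1,"slide":[0,0,0],"spin":0},
])

```text
time_s: 9.98
ee_pos: [0.584, -0.0704, 0.1422]
eef_rot: [-1.57, 0.002, 0.149]
force: [0.1, -0.0, 0.1]
grip_width: 0.0007
```

Run:
```python
from h import *
o=get_obs();c=cams.calibration("wrist");im=cams.camera("wrist")
cv2.imwrite("pics/w5.png",im); np.savez("w5.npz",T=c["T"],K=c["K"],p=o["ee_pos"],r=o["eef_rot"])
print(o["ee_pos"],o["eef_rot"],o["force"],o["grip_width"])
```

```text
[ 0.584  -0.0704  0.1422] [-1.57    0.0022  0.1486] [ 0.1226 -0.0299  0.1458] 0.0007272057719897517
```

View pics/w5.png

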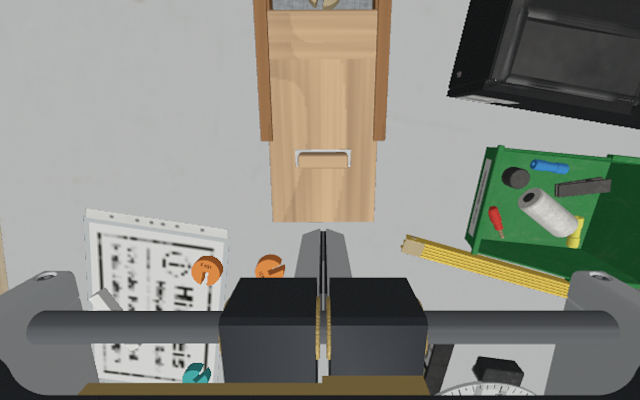

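Run:
```python
from h import *
im=cv2.imread("pics/w5.png")
cv2.imwrite("pics/w5c.png",cv2.resize(im[135:235,260:390],None,fx=6,fy=6,interpolation=cv2.INTER_CUBIC))
c=dict(np.load("w5.npz")); o=np.array([.5625,.0779]); yaw=1.7231; ex=np.array([np.cos(yaw),np.sin(yaw)]);ey=np.array([-ex[1],ex[0]])
f=lambda p:np.array([(p[:2]-o)@ex,(p[:2]-o)@ey])*1000
print("tcp",f(c["p"]))
for n,u,v,z in [("bar back top",322,167,.054),("tail L",272,221,.03),("tail R",376,222,.03),("nose",322,10,.03),("barL",297,167,.054),("barR",350,167,.054)]: print(n,f(onz(c,u,v,z)))
```

```text
tcp [-149.8741    1.2586]
bar back top [-115.9128    0.744 ]
tail L [-173.6368   50.8034]
tail R [-174.9744  -52.6582]
nose [12.5497  0.3294]
barL [-115.846    22.5086]
barR [-115.9876  -23.6259]
```

View pics/w5c.png

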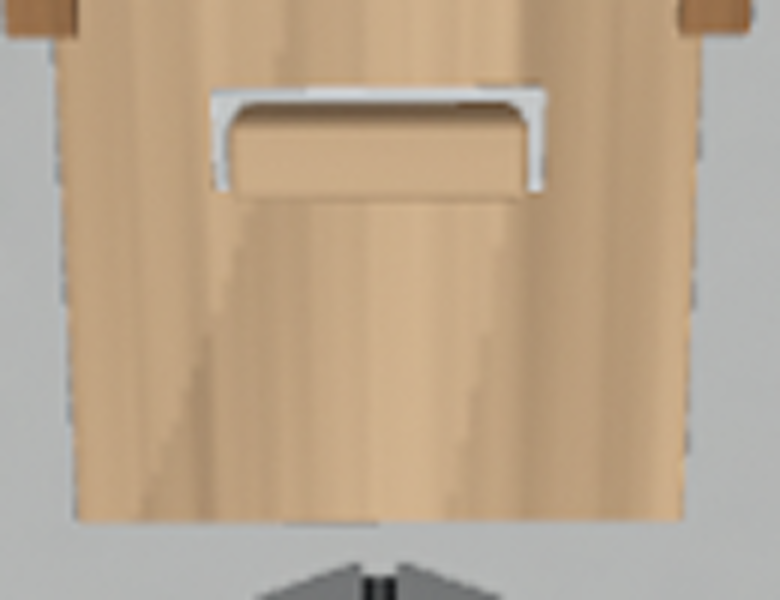

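Call:
step_arm([
  {"grip":1,"slide":[0.001,0.015,0],"spin":0.15},
  {"grip":1,"slide":[0,0.025,0],"spin":0},
  {"grip":1,"slide":[0,0.025,0],"spin":0},
  {"grip":1,"slide":[0,0.02,0],"spin":0},
  {"grip":1,"slide":[0,0.012,0],"spin":0},
  {"grip":1,"slide":[0,0.005,0],"spin":0},
  {"grip":1,"slide":[0,0,0],"spin":0},
  {"grip":1,"slide":[0,0,0.008],"spin":0},
  {"grip":1,"slide":[0,0,0.006],"spin":0},
  {"grip":1,"slide":[0,0,0.003],"spin":0},
  {"grip":1,"slide":[0,0,0],"spin":0},
], force=40)

```text
time_s: 10.95
ee_pos: [0.5834, -0.0522, 0.0424]
eef_rot: [-1.571, -0.001, 0.148]
force: [0.3, 0.5, -0.3]
grip_width: 0.0006
```

Call:
step_arm([
  {"grip":1,"slide":[0,0.005,0.001],"spin":0},
  {"grip":1,"slide":[0,0,0.0015],"spin":0},
  {"grip":1,"slide":[0,0,0.0015],"spin":0},
  {"grip":1,"slide":[0,0,0.0015],"spin":0},
  {"grip":1,"slide":[0,0,0.0015],"spin":0},
  {"grip":1,"slide":[0,0,0.0015],"spin":0},
  {"grip":1,"slide":[0,0,0.0015],"spin":0},
  {"grip":1,"slide":[0,0,0.0015],"spin":0},
])

```text
time_s: 11.62
ee_pos: [0.5814, -0.0417, 0.0366]
eef_rot: [-1.571, -0.0, 0.147]
force: [-0.6, -0.2, 0.2]
grip_width: -0.0
```

Call:
step_arm([
  {"grip":1,"slide":[0,0,0.002],"spin":0},
  {"grip":1,"slide":[0,0,0.002],"spin":0},
  {"grip":1,"slide":[0,0,0.002],"spin":0},
  {"grip":1,"slide":[0,0,0.002],"spin":0},
  {"grip":1,"slide":[0,0,0.002],"spin":0},
  {"grip":1,"slide":[0,0,0.002],"spin":0},
  {"grip":1,"slide":[0,0,0.002],"spin":0},
  {"grip":1,"slide":[0,0,0.002],"spin":0},
])

```text
time_s: 12.28
ee_pos: [0.579, -0.0257, 0.0366]
eef_rot: [-1.571, -0.0, 0.147]
force: [-0.1, -0.8, 0.4]
grip_width: 0.0006
```

```bash
cat > look.py <<'E'
from h import *
import sys
n=sys.argv[1]
o=get_obs();c=cams.calibration("wrist");im=cams.camera("wrist")
cv2.imwrite(f"pics/{n}.png",im); np.savez(f"{n}.npz",T=c["T"],K=c["K"],p=o["ee_pos"],r=o["eef_rot"])
og=np.array([.5625,.0779]); yaw=1.7231; ex=np.array([np.cos(yaw),np.sin(yaw)]);ey=np.array([-ex[1],ex[0]])
p=np.array(o["ee_pos"][:2])-og
print(o["time_s"],"tcp case",p@ex*1000,p@ey*1000,"F case",np.array(o["force"][:2])@ex,np.array(o["force"][:2])@ey,o["force"][2])
E
python3 look.py w6
```

```text
12.2833 tcp case -104.91640219825524 -0.6012776002530371 F case -0.8076777858586345 0.22870551405961093 0.44395682719427415
```

View pics/w6.png

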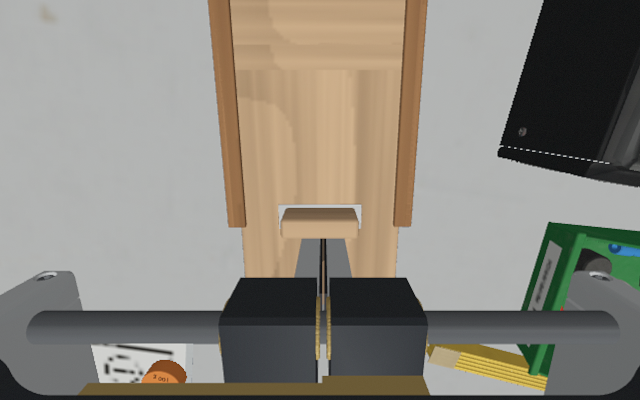

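Run:
```python
from h import *
c=dict(np.load("w6.npz")); o=np.array([.5625,.0779]); yaw=1.7231; ex=np.array([np.cos(yaw),np.sin(yaw)]);ey=np.array([-ex[1],ex[0]])
f=lambda p:np.array([(p[:2]-o)@ex,(p[:2]-o)@ey])*1000
print(f(onz(c,320,237.5,.054)), f(onz(c,320,209,.054)))
```

```text
[-93.9208  -0.3058] [-77.2641  -0.4206]
```

Call:
step_arm([
  {"grip":1,"slide":[0,0,0.0025],"spin":0},
  {"grip":1,"slide":[0,0,0.003],"spin":0},
  {"grip":1,"slide":[0,0,0.003],"spin":0},
  {"grip":1,"slide":[0,0,0.003],"spin":0},
  {"grip":1,"slide":[0,0,0.003],"spin":0},
  {"grip":1,"slide":[0,0,0.003],"spin":0},
  {"grip":1,"slide":[0,0,0.003],"spin":0},
  {"grip":1,"slide":[0,0,0.003],"spin":0},
  {"grip":1,"slide":[0,0,0.003],"spin":0},
  {"grip":1,"slide":[0,0,0.003],"spin":0},
  {"grip":1,"slide":[0,0,0.0025],"spin":0},
  {"grip":1,"slide":[0,0,0.002],"spin":0},
])

```text
time_s: 13.33
ee_pos: [0.574, 0.008, 0.0366]
eef_rot: [-1.571, -0.0, 0.147]
force: [-0.3, -1.2, 0.8]
grip_width: 0.0006
```

```bash
python3 look.py w7
```

```text
13.3333 tcp case -70.8447834371063 -0.7750781152383703 F case -1.1493223237115757 0.5015200933668603 0.8456162627370215
```

View pics/w7.png

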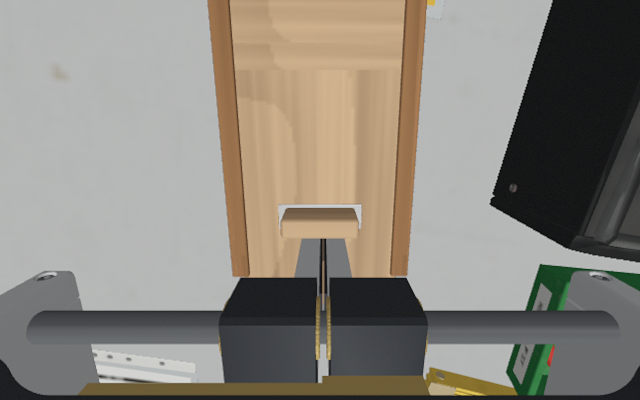

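Call:
step_arm([
  {"grip":1,"slide":[0,0,0.001],"spin":0},
  {"grip":1,"slide":[0,0,0.001],"spin":0},
  {"grip":1,"slide":[0,0,0.001],"spin":0},
  {"grip":1,"slide":[0,0,0.001],"spin":0},
  {"grip":1,"slide":[0,0,0.001],"spin":0},
  {"grip":1,"slide":[0,0,0.001],"spin":0},
  {"grip":1,"slide":[0,0,0.001],"spin":0},
])

```text
time_s: 13.97
ee_pos: [0.573, 0.0147, 0.0366]
eef_rot: [-1.571, -0.0, 0.147]
force: [-1.1, -0.6, 0.4]
grip_width: 0.0005
```

Call:
step_arm([
  {"grip":1,"slide":[0,0,0.001],"spin":0},
  {"grip":1,"slide":[0,0,0.001],"spin":0},
])

```text
time_s: 14.13
ee_pos: [0.5727, 0.0167, 0.0365]
eef_rot: [-1.571, 0.0, 0.147]
force: [-0.3, -1.1, 0.9]
grip_width: 0.0004
```

Call:
step_arm([
  {"grip":1,"slide":[0,0,0.001],"spin":0},
  {"grip":1,"slide":[0,0,0.001],"spin":0},
])

```text
time_s: 14.3
ee_pos: [0.5724, 0.0187, 0.0365]
eef_rot: [-1.571, 0.0, 0.147]
force: [1.0, -0.7, 0.3]
grip_width: 0.0005
```

Call:
step_arm([
  {"grip":1,"slide":[0,0,0.001],"spin":0},
  {"grip":1,"slide":[0,0,0.001],"spin":0},
])

```text
time_s: 14.47
ee_pos: [0.5721, 0.0207, 0.0365]
eef_rot: [-1.571, 0.0, 0.147]
force: [-0.1, -1.3, 0.3]
grip_width: 0.0003
```

Call:
step_arm([
  {"grip":1,"slide":[0,0,0.001],"spin":0},
  {"grip":1,"slide":[0,0,0.001],"spin":0},
])

```text
time_s: 14.63
ee_pos: [0.572, 0.0224, 0.0368]
eef_rot: [-1.571, -0.0, 0.147]
force: [0.9, -2.7, 3.6]
grip_width: 0.0003
```

Call:
step_arm([
  {"grip":1,"slide":[0,0,0.001],"spin":0},
])

```text
time_s: 14.72
ee_pos: [0.5719, 0.0234, 0.0368]
eef_rot: [-1.571, -0.001, 0.147]
force: [1.2, -4.7, 2.2]
grip_width: 0.0005
```

Call:
step_arm([
  {"grip":1,"slide":[0,0,0.001],"spin":0},
])

```text
time_s: 14.8
ee_pos: [0.5718, 0.0244, 0.0368]
eef_rot: [-1.571, -0.001, 0.147]
force: [0.6, -4.2, 3.9]
grip_width: 0.0009
```

Call:
step_arm([
  {"grip":1,"slide":[0,0,0.001],"spin":0},
])

```text
time_s: 14.88
ee_pos: [0.5716, 0.0254, 0.0368]
eef_rot: [-1.571, -0.0, 0.147]
force: [0.2, -3.8, 3.2]
grip_width: 0.0007
```

Call:
step_arm([
  {"grip":1,"slide":[0,0,0.001],"spin":0},
])

```text
time_s: 14.97
ee_pos: [0.5713, 0.0265, 0.0367]
eef_rot: [-1.571, -0.0, 0.147]
force: [-0.1, -3.5, 2.3]
grip_width: 0.0003
```

Call:
step_arm([
  {"grip":1,"slide":[0,0,0.0015],"spin":0},
  {"grip":1,"slide":[0,0,0.0015],"spin":0},
  {"grip":1,"slide":[0,0,0.0015],"spin":0},
  {"grip":1,"slide":[0,0,0.0015],"spin":0},
])

```text
time_s: 15.3
ee_pos: [0.5703, 0.0326, 0.0365]
eef_rot: [-1.571, 0.0, 0.147]
force: [1.0, -4.0, 2.7]
grip_width: 0.0004
```

Call:
step_arm([
  {"grip":1,"slide":[0,0,0.0015],"spin":0},
  {"grip":1,"slide":[0,0,0.0015],"spin":0},
  {"grip":1,"slide":[0,0,0.0015],"spin":0},
  {"grip":1,"slide":[0,0,0.0015],"spin":0},
])

```text
time_s: 15.63
ee_pos: [0.5694, 0.0385, 0.0365]
eef_rot: [-1.571, 0.0, 0.147]
force: [0.4, -3.2, 1.6]
grip_width: 0.0007
```

Call:
step_arm([
  {"grip":1,"slide":[0,0,0.0015],"spin":0},
  {"grip":1,"slide":[0,0,0.0015],"spin":0},
  {"grip":1,"slide":[0,0,0.0015],"spin":0},
  {"grip":1,"slide":[0,0,0.0015],"spin":0},
])

```text
time_s: 15.97
ee_pos: [0.5686, 0.0444, 0.0365]
eef_rot: [-1.571, 0.0, 0.147]
force: [0.4, -3.1, 2.5]
grip_width: 0.0003
```

```bash
python3 look.py w8
```

```text
15.9667 tcp case -33.98517196456048 -0.922923230520997 F case -3.1406132659909716 0.11205102361519595 2.5208225655217156
```

View pics/w8.png

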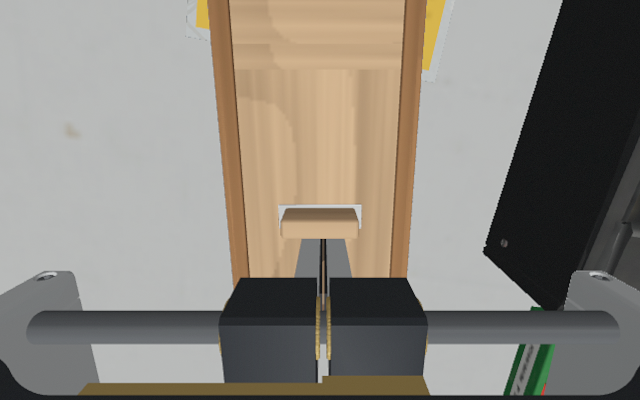

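Call:
step_arm([
  {"grip":1,"slide":[0,0,0.001],"spin":0},
  {"grip":1,"slide":[0,0,0.001],"spin":0},
  {"grip":1,"slide":[0,0,0.001],"spin":0},
  {"grip":1,"slide":[0,0,0.001],"spin":0},
])

```text
time_s: 16.35
ee_pos: [0.568, 0.0483, 0.0365]
eef_rot: [-1.571, 0.0, 0.147]
force: [0.8, -3.2, 2.3]
grip_width: 0.0006
```

Call:
step_arm([
  {"grip":1,"slide":[0,0,0.0007],"spin":0},
  {"grip":1,"slide":[0,0,0.0007],"spin":0},
])

```text
time_s: 16.52
ee_pos: [0.5678, 0.0498, 0.0365]
eef_rot: [-1.571, 0.0, 0.147]
force: [0.2, -2.9, 1.5]
grip_width: 0.0002
```

Call:
step_arm([
  {"grip":1,"slide":[0,0,0.0007],"spin":0},
  {"grip":1,"slide":[0,0,0.0007],"spin":0},
])

```text
time_s: 16.68
ee_pos: [0.5675, 0.0512, 0.0365]
eef_rot: [-1.571, 0.0, 0.147]
force: [-1.2, -2.4, 1.5]
grip_width: 0.0004
```

Call:
step_arm([
  {"grip":1,"slide":[0,0,0.0005],"spin":0},
  {"grip":1,"slide":[0,0,0.0005],"spin":0},
])

```text
time_s: 16.85
ee_pos: [0.5673, 0.0522, 0.0364]
eef_rot: [-1.571, 0.0, 0.147]
force: [0.2, -1.9, 0.1]
grip_width: 0.0004
```

Call:
step_arm([
  {"grip":1,"slide":[0,0,0.0004],"spin":0},
  {"grip":1,"slide":[0,0,0.0004],"spin":0},
])

```text
time_s: 17.02
ee_pos: [0.5672, 0.053, 0.0364]
eef_rot: [-1.571, 0.0, 0.147]
force: [0.2, 0.3, -0.0]
grip_width: 0.0003
```

Call:
step_arm([
  {"grip":1,"slide":[0,0,0.0004],"spin":0},
  {"grip":1,"slide":[0,0,0.0004],"spin":0},
])

```text
time_s: 17.18
ee_pos: [0.5671, 0.0537, 0.0365]
eef_rot: [-1.571, 0.0, 0.147]
force: [-0.4, -0.1, -1.0]
grip_width: 0.0004
```

Call:
step_arm([
  {"grip":1,"slide":[0,0,0.0004],"spin":0},
])

```text
time_s: 17.27
ee_pos: [0.5671, 0.0541, 0.0365]
eef_rot: [-1.571, 0.0, 0.147]
force: [0.4, -0.9, 0.2]
grip_width: 0.0003
```

Call:
step_arm([
  {"grip":1,"slide":[0,0,0.0004],"spin":0},
])

```text
time_s: 17.35
ee_pos: [0.567, 0.0544, 0.0365]
eef_rot: [-1.571, 0.0, 0.147]
force: [-0.7, -0.8, -0.6]
grip_width: 0.0003
```

Call:
step_arm([
  {"grip":1,"slide":[0,0,0.0004],"spin":0},
])

```text
time_s: 17.43
ee_pos: [0.567, 0.0548, 0.0365]
eef_rot: [-1.571, 0.0, 0.147]
force: [0.6, 0.4, -0.7]
grip_width: 0.0006
```

Call:
step_arm([
  {"grip":1,"slide":[0,0,0.0003],"spin":0},
])

```text
time_s: 17.52
ee_pos: [0.567, 0.0551, 0.0365]
eef_rot: [-1.571, 0.0, 0.147]
force: [-0.2, -0.7, -1.8]
grip_width: 0.0006
```

Call:
step_arm([
  {"grip":1,"slide":[0,0,0.0003],"spin":0},
])

```text
time_s: 17.6
ee_pos: [0.5669, 0.0554, 0.0365]
eef_rot: [-1.571, 0.0, 0.147]
force: [1.0, -1.8, -1.3]
grip_width: 0.0004
```

Call:
step_arm([
  {"grip":1,"slide":[0,0,0.0003],"spin":0},
])

```text
time_s: 17.68
ee_pos: [0.567, 0.0555, 0.0366]
eef_rot: [-1.571, -0.0, 0.147]
force: [1.6, -3.9, -0.7]
grip_width: 0.0005
```

Call:
step_arm([
  {"grip":1,"slide":[0,0,0.0003],"spin":0},
])

```text
time_s: 17.77
ee_pos: [0.5671, 0.0556, 0.0367]
eef_rot: [-1.572, -0.001, 0.147]
force: [0.9, -5.8, -1.5]
grip_width: 0.0005
```

Call:
step_arm([
  {"grip":1,"slide":[0,0,0.0003],"spin":0},
])

```text
time_s: 17.85
ee_pos: [0.5672, 0.0557, 0.0367]
eef_rot: [-1.572, -0.001, 0.147]
force: [2.2, -8.0, 0.3]
grip_width: 0.0005
```

Call:
step_arm([
  {"grip":1,"slide":[0,0,0.0004],"spin":0},
  {"grip":1,"slide":[0,0,0.0],"spin":0},
])

```text
time_s: 18.02
ee_pos: [0.5673, 0.0557, 0.0368]
eef_rot: [-1.572, -0.001, 0.147]
force: [3.2, -8.0, -1.1]
grip_width: 0.0005
```

Call:
step_arm([
  {"grip":1,"slide":[0,0,0.0004],"spin":0},
  {"grip":1,"slide":[0,0,0.0],"spin":0},
])

```text
time_s: 18.18
ee_pos: [0.5674, 0.0558, 0.0369]
eef_rot: [-1.573, -0.001, 0.147]
force: [3.5, -11.6, 1.2]
grip_width: 0.0005
```

Firm stop at about 12 N. I'm backing off gently, then lifting clear to look.

Call:
step_arm([
  {"grip":1,"slide":[0,0,-0.001],"spin":0},
  {"grip":1,"slide":[0,0,-0.003],"spin":0},
  {"grip":1,"slide":[0,0,-0.008],"spin":0},
  {"grip":1,"slide":[0,0,-0.01],"spin":0},
  {"grip":1,"slide":[0,-0.02,0],"spin":0},
  {"grip":1,"slide":[0,-0.03,0],"spin":0},
  {"grip":1,"slide":[0,-0.03,0.02],"spin":0},
  {"grip":1,"slide":[0,-0.03,0.02],"spin":0},
  {"grip":1,"slide":[0,0,0.02],"spin":0},
  {"grip":1,"slide":[0,0,0.02],"spin":0},
  {"grip":1,"slide":[0,0,0.02],"spin":0},
  {"grip":1,"slide":[0,0,0],"spin":0},
  {"grip":1,"slide":[0,0,0],"spin":0},
])

```text
time_s: 19.27
ee_pos: [0.5553, 0.1341, 0.1465]
eef_rot: [-1.571, 0.0, 0.149]
force: [-0.4, 0.1, -0.2]
grip_width: 0.0009
```

```bash
python3 look.py w9
python3 - <<'E'
from h import *
s=cams.camera("side");t=cams.camera("top")
cv2.imwrite("pics/t9.png",t)
cv2.imwrite("pics/s9.png",cv2.resize(s[150:250,260:390],None,fx=6,fy=6,interpolation=cv2.INTER_CUBIC))
c=dict(np.load("w9.npz")); o=np.array([.5625,.0779]);
E
```

```text
19.2667 tcp case 56.6692375788678 -1.3668298240590355 F case 0.12495024398535354 0.40871314627671707 -0.23539062257448146
```

View pics/w9.png

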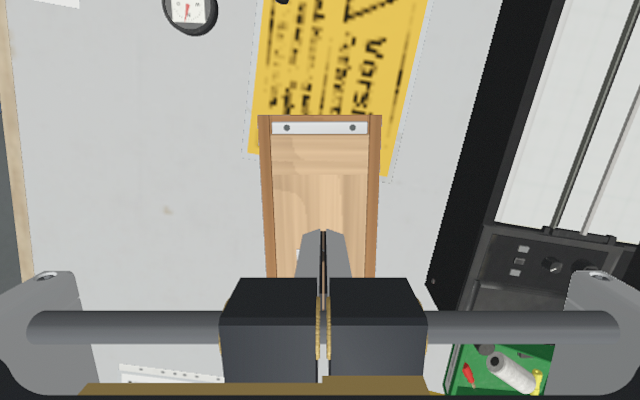

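View pics/t9.png

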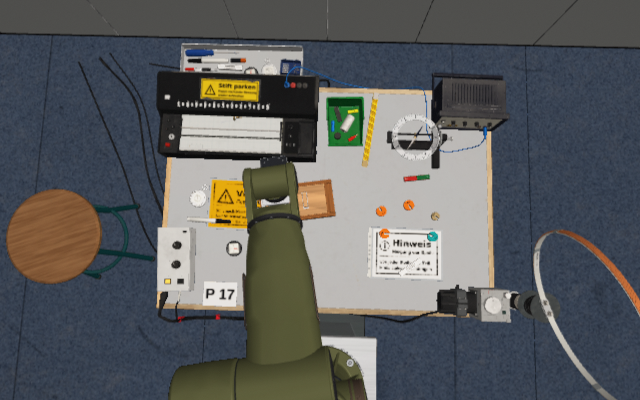

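View pics/s9.png

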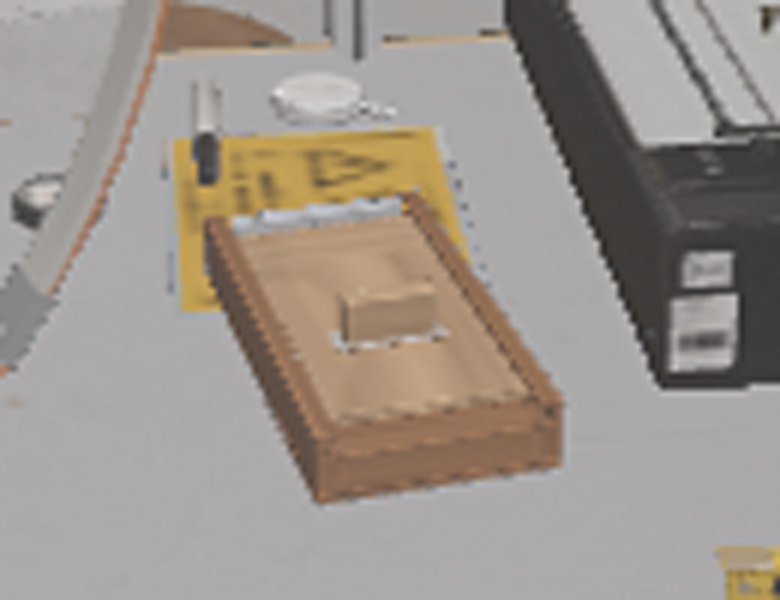

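The lid nose meets the metal end block at w9 row 135 and the compartment is covered. I'll zoom in on the gap.

Run:
```python
from h import *
im=cv2.imread("pics/w9.png")
cv2.imwrite("pics/w9c.png",cv2.resize(im[105:185,250:390],None,fx=5,fy=5,interpolation=cv2.INTER_CUBIC))
```

```text
(no output)
```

View pics/w9c.png

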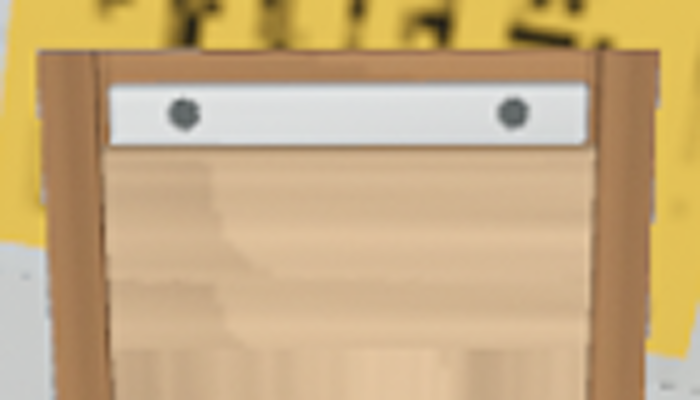

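No visible gap at the block, and the arm is clear, so I'm handing in.

```bash
python3 -c "
from station import hand_in
print(hand_in())"
```

```text
the job is handed in; nothing more can be done
None
```

The large brass weight is in the compartment and the lid is shut against the end block. I handed the job in at about 19.4 s on the robot's clock.

- **Weight:** I gripped the larger brass weight (the one engraved "100 g") and set it down at the well. The wrist camera then showed it flat on the compartment floor, clear of the lid.
- **Lid:** I pushed the back of the grip bar with closed fingers.
    - **Ridge:** Resistance rose to about 5 N at the ridge and stayed at about 3 N while the lid rode over it. It fell to nearly zero about 31 mm past first contact, which I read as the click.
    - **Block:** A hard stop came at about 35 mm, where the block was expected. The highest wrist-force reading was about 12 N.
- **Last checks:** The last wrist picture shows no visible gap between the nose and the end block. In the top view the other items look where they were, though the arm hid part of it. The arm is clear of everything.
- **What the checks don't settle:** The ridge joint can't be read directly, so the click is judged from the force drop and travel. The peak of about 5 N is a little under the stated 6 to 12 N. I only read the force at the end of each move, so a brief higher peak could have been missed.

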